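Bin a used auto-injector and set the sharps bin to temporary lock

TASK

Put the used auto-injector (white, with the orange end) away in the yellow sharps bin: turn the bin's blue lock collar back to its white open mark, drop the injector in through the mouth, then turn the collar on until its white-lined lug stands at the green temporary-lock mark. Do not let the collar run on towards the red permanent-lock mark, and leave the new injector and everything else on the table where it stands.

Things in the scene. Friction and masses are not known exactly. Their poses are not given: they have to be found in the camera images.
- bin: Yellow sharps bin, fixed to the table in a steel bracket. Origin on the table under its axis, z up. Tub 172 mm across, lid flange 196 mm across, lid's top at z = 150 mm. Inside: floor at z = 10 mm, 126 mm free width at the floor and 160 at the top, lid's underside at 146 mm. The lid is red under the blue lock collar, which lies on it and turns about the bin's axis.
- collar (a joint): Angle of the blue lock collar, rad, growing counter-clockwise seen from above. 0: open, both openings in line (stop at -0.05). 1.571: temporary lock, mouth covered (fully from 1.47 on), white-lined lug at the green mark. 1.95: permanent lock teeth begin to engage. 2.356: red mark (stop at 2.40). Friction 0.25 N m (3 to 4 N at a lug), no detents: it stays where it is left. It starts part closed.
- pointer_lug (a point): Top middle of the collar's white-lined lug, 78 mm from the bin's axis, z = 192 mm. Both lugs: blue, radius 67 to 89 mm, 12 mm thick in the turning direction, standing 26 mm above the collar's raised ring (radius 68 to 89 mm, top at z = 166 mm); inside the ring lies a disc (top at z = 156 mm) with an opening like the mouth. This lug is on the bin's -y side at angle 0, on its +x side at 1.571.
- plain_lug (a point): The same point of the other lug, which has no white line and stands across the axis from the first (+y side at angle 0, -x side at 1.571).
- mouth (a point): Middle of the lid's one mouth, 42 mm from the bin's axis in its -x direction, at z = 150 mm. The mouth is a sector: radius 14 to 67 mm, 42 degrees to either side of -x (53 mm radially, 56 mm across here). The collar's disc and ring lie on top of it, so the opening's edge reaches up to z = 166 mm.
- open_mark (a point): White mark on the lid flange, 94 mm from the axis in the bin's -y direction: open.
- temp_lock_mark (a point): Green mark, 15 mm wide, on the lid flange, 94 mm from the axis in the bin's +x direction: temporary lock.
- perm_lock_mark (a point): Red mark on the lid flange, 45 degrees past the green one (counter-clockwise): permanent lock.
- tray: Fixed shallow steel injection tray, 250 (x) by 200 (y) mm, floor 3 mm thick, rim 14 mm high above the table. Origin at the centre of its underside.
- injector_used: The used auto-injector, loose in the tray: white plastic bar with rounded edges, 132 mm long (its x axis) by 22 by 22 mm, about 45 g, black window, orange end at +x. Origin at the centre of its underside as it lies at the start; its centre of mass is 11 mm above.
- injector_mid (a point): Centre of the used injector.
- injector_new: New auto-injector, same size, grey with green cap and green band, loose in the tray beside the used one. Leave it.
- bottle: Tall water bottle with steel cap and red band, loose, close beside the bin: 74 mm wide, 262 mm high, origin at the centre of its underside.
- jar: Amber pill jar with white lid, loose, close beside the bin: 68 mm wide, 95 mm high, origin at the centre of its underside.
- pen_cup: Blue pen cup with pens standing in it, loose, one piece: 80 mm wide, 95 mm high, pens up to 160 mm high, origin at the centre of its underside.
- ink: Small blue bottle with black cap, loose: 54 mm wide, 75 mm high, origin at the centre of its underside.
- monitor: White blood-pressure monitor, loose, 120 by 150 by 47 mm high, origin at the centre of its underside.

How it is judged (in metres and radians):
On the way, in this order (a step that is already met when the one before it is completed fails the run):
1. the collar is turned back to its open mark (within 0.12 rad) (value of joint collar below 0.12 rad), for 0.2 s.
2. the used injector is inside the bin (horizontal distance between injector_mid and bin below 0.08 m and height (world z) of injector_mid below 0.125 m), for 0.2 s.
At the end, for the whole second after the job is handed in: the used injector lies at rest inside the bin, and the collar stands at the green temporary-lock mark: joint between 1.46 and 1.68 rad (within about 6 degrees, mouth covered) (all of step 2 and value of joint collar between 1.46 and 1.68 rad and linear speed of injector_used below 0.03 m/s); the robot touches nothing.
It fails at once if the collar is pushed on into its permanent lock (past 1.95 rad) (value of joint collar above 1.95 rad).
It fails at once if the new injector is moved (over 25 mm) (distance of injector_new from where it was at the start of the episode above 0.025 m).
It fails at once if the water bottle is shifted (over 25 mm) or tipped (distance of bottle from where it was at the start of the episode above 0.025 m or angle between bottle's own z axis and vertical above 0.3 rad).
It fails at once if the pill jar is shifted (over 25 mm) or tipped (distance of jar from where it was at the start of the episode above 0.025 m or angle between jar's own z axis and vertical above 0.3 rad).
It fails at once if the pen cup, ink bottle or monitor is shifted (over 25 mm) (distance of any of pen_cup, ink, monitor from where it was at the start of the episode above 0.025 m).
It also fails if it takes over 72 s, if anything falls off the work surface, if the arm or the gripper's body presses on something with over 40 N, if the wrist force passes 120 N, or if a joint passes its speed limit or range.

ROBOT

A 6-joint arm with a two-finger parallel gripper is mounted at the origin on the work surface. World frame = base frame: x ahead of the robot, y to its left, z up, the work surface at z = 0. Lengths are in m, angles in degrees, forces in N, time in s.
With the tool pointing down it reaches from about 0.25 to 0.725 m from the base axis. Payload 9.7 kg.
Tool frame: the origin (TCP) lies on the centre line of the jaws, within the pads' length; the fingertips stand tip_extent ahead of it and the grasp point (between the pads) lies 3 mm ahead of it (tip_extent is the distance from the TCP to the fingertips, in m); z points along the fingers, y is the line along which they close (so a half turn about z gives the same grasp; the last joint's range is limited). The gripper opens to 85 mm and grips with 20 to 120 N. Pads are 22 mm wide; open, the fingers measure 114 mm over their backs; the gripper's body (76 mm by 85 mm) begins 54 mm behind the grasp point. The pads swing forward as they close: fully open they stand 13 mm farther back than shut.
Start: joints at [-76.891, 4.979, 10.078, 95.1, 0, 90], TCP at [0.125, -0.536, 0.253] pointing down, gripper open.
Joint ranges: [-179.16, 179.16], [-48.56, 103.87], [-65.8, 70.77], [-126.05, 130.52], [-82.76, 87.17], [-180, 180]. Speed limits (degrees/s): [127.2, 127.2, 147.25, 180, 180, 180].

INTERFACE

Orientations are given as [roll, pitch, yaw] about the fixed x, y, z axes, in that order (R = Rz(yaw) Ry(pitch) Rx(roll)).
In Python, from workcell import * gives the robot as it stands.
- The arm moves only by the tool servo_tool, never from a script. Its argument "rows" is a list of rows, each an object with "offset": the shift along the tool's x, y, z as a fraction of full scale, a list of three; "yaw": the turn about the tool's z as a fraction of full scale; "claw": the closure, from 0 (fully open) to 1 (shut). A call has 1 to 12 rows; each row is the pose to reach, as a shift and turn from the pose commanded when the call began, along the tool's axes at that moment, turning the shorter way round; what a row does not reach only later rows make up. Full scale, the value 1, is 0.1 m for a shift and pi rad for a turn. A row lasts 1/8 s, in which the tool goes at most 62.5 mm and 10.7 degrees, less where a joint would pass 70% of its speed; a pose out of reach is approached as far as the arm can. A call with a number of a shift or a turn outside -1 to 1 is refused whole. A call with a gripper value outside its range is refused whole. The fingers move at their own pace and stop on an object; "squeeze" is the grip in N (left out, the last holds). Time passes only in rows, so rows that repeat a pose let the fingers close. It gives the time, the measured TCP pose, the force, the opening and the grip force at its end, in the units of the state.
- get_obs(): the state, without advancing time (a new reading comes with each control period).
- camera(name): name is "scene" or "top"; returns (picture, depth): 400x640x3 uint8, red, green, blue; 400x640 float32, m along the optical axis (not along the pixel's ray), 0 where there is no reading.
- camera_info(name): a dict with "fx", "fy", "cx", "cy" (pixels), "cam_to_world" (4x4, takes a point from camera to world coordinates). Camera axes: x right, y up, looking along -z (the intrinsics and any distortion apply to the point x, -y, -z); pixel columns grow to the right and rows downward; lengths in m; the calibration is good to about 2 mm. A picture is of the moment at which its call begins. camera_info takes no time and is no camera call.
- job_done(): hands the job in; it is judged then, once.
The state is a dict: "time": time; "q": joint angles; "qd": joint speeds; "joint_efforts": joint torques, N m; "ee_pos": TCP position; "tcp_rot": TCP orientation; "wrist_force": force on the tool from outside, world axes, zero at the start; "torque": the same for the moment, N m; "opening": finger opening in m; "grasp_force": force on a finger pad.
Only numpy, scipy, OpenCV 4.12 (cv2) and the standard library are available. Lean on these libraries where they do the work, as an engineer would, in place of code of your own. Each camera call takes 0.05 s, during which the arm holds its last target. There are 200 camera calls.

## Working session

There is one attempt and no reset: what is moved stays moved. The work goes in short steps, Python scripts to look and compute and a tool call to move; the robot and the scene stay as the last step left them, time stands still between calls to the robot, and variables do not carry over. Pictures are saved under pics/ and viewed, at most 13 in all, crops included, and the job is handed in when it is done.

Besides the shell and the picture viewer there is one more tool, called after "Emit:" by a JSON object that holds its "name" and its "arguments". servo_tool: Moves the arm, as the interface text tells. Its arguments: {"type":"object","properties":{"rows":{"type":"array"},"squeeze":{"type":"number"}},"required":["rows"]}

```bash
mkdir -p pics
cat > h.py <<'E'
from workcell import *
import numpy as np, cv2
def snap(n):
    p,d=camera(n); np.savez(f'/tmp/{n}.npz',p=p,d=d); return p,d
def px(n,u,v,d):
    i=camera_info(n); c=np.array([(u-i['cx'])/i['fx']*d,-(v-i['cy'])/i['fy']*d,-d,1]); return (np.array(i['cam_to_world'])@c)[:3]
def cloud(n,d):
    i=camera_info(n); v,u=np.mgrid[:400,:640]
    c=np.stack([(u-i['cx'])/i['fx']*d,-(v-i['cy'])/i['fy']*d,-d,np.ones_like(d)],-1); return (c@np.array(i['cam_to_world']).T)[...,:3]
E
python3 - <<'E'
from h import *
for n in('scene','top'):
    p,d=snap(n); cv2.imwrite(f'pics/{n}0.png',p[...,::-1]); print(camera_info(n))
print(get_obs())
E
```

```text
{'fx': 502.77775634916367, 'fy': 502.77775634916367, 'cx': 326.29109490902556, 'cy': 198.14689371716517, 'cam_to_world': array([[-0.23269131, -0.73659258,  0.63504813,  1.37842324],
       [ 0.97247817, -0.16825188,  0.16117539,  0.21048868],
       [-0.01187255,  0.65507456,  0.75547096,  1.08796259],
       [ 0.        ,  0.        ,  0.        ,  1.        ]])}
{'fx': 413.0982128384491, 'fy': 413.0982128384491, 'cx': 314.57057447641665, 'cy': 194.8804376082144, 'cam_to_world': array([[ 0.01682188,  0.99387878, -0.10918793,  0.46820417],
       [-0.99960263,  0.01918737,  0.02064997,  0.02802746],
       [ 0.02261859,  0.10879717,  0.99380661,  1.06045256],
       [ 0.        ,  0.        ,  0.        ,  1.        ]])}
{'time': 0.1, 'q': array([-7.68919601e+01,  5.00832427e+00,  1.00396834e+01,  9.50989323e+01,
        4.96236447e-04,  9.00022161e+01]), 'qd': array([ 0.0134033 , -0.01176796,  0.16736275, -0.05691325,  0.01954359,
       -0.00112554]), 'joint_efforts': array([ 1.54184891e-03, -5.21559727e+01,  4.65653980e+01,  1.61211292e-02,
        6.56359362e-06,  7.20409247e-06]), 'ee_pos': array([ 0.12469695, -0.53550276,  0.25265651]), 'tcp_rot': array([-1.79932427e+02, -4.93622508e-04,  1.31058232e+01]), 'wrist_force': array([-0.03817033, -0.29336015, -0.70228091]), 'torque': array([-0.05391975,  0.02567597, -0.01483537]), 'grasp_force': 0.0, 'opening': 0.08536348208273332}
```

View pics/scene0.png

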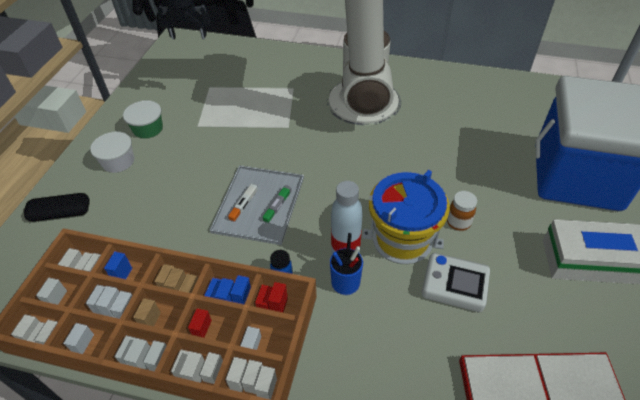

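View pics/top0.png

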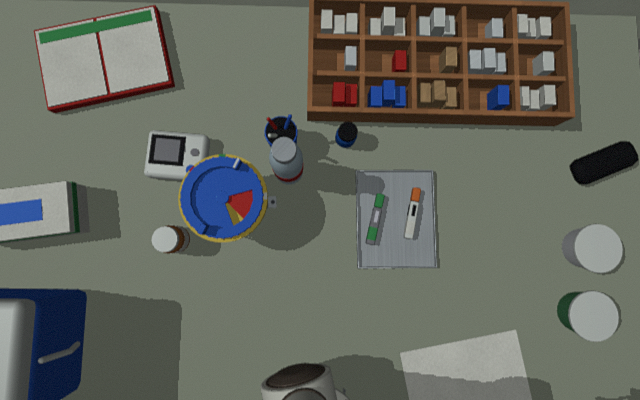

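The scene view shows the tray with the used injector (orange end 235,215), new one (277,205) and bin (410,210). In the top view the used injector is at (413,212), the bin at (224,198), and its lugs near (237,163) and (203,227). I'll enlarge both.

Run:
```python
from h import *
z=np.load('/tmp/top.npz'); s=np.load('/tmp/scene.npz')
a=cv2.resize(z['p'][145:255,145:310],None,fx=4.8,fy=4.8,interpolation=cv2.INTER_CUBIC)
cv2.imwrite('pics/ta.png',a[:600,:,::-1])
b=cv2.resize(s['p'][150:270,320:480],None,fx=5,fy=5,interpolation=cv2.INTER_CUBIC)
cv2.imwrite('pics/sb.png',b[...,::-1])
P=cloud('top',z['d']); Q=cloud('scene',s['d'])
for n,C in(('top',P),('scene',Q)):
    # lug tops
    m=(C[...,2]>.180)&(C[...,2]<.20)&(C[...,0]>.25)&(C[...,0]<.75)&(C[...,1]>.1)&(C[...,1]<.4)
    k,l,st,ce=cv2.connectedComponentsWithStats(m.astype(np.uint8))
    for i in range(1,k):
        if st[i,4]>5: print(n,'lug',ce[i],st[i,4],C[l==i].mean(0).round(4))
    m=(C[...,2]>.160)&(C[...,2]<.172)&(C[...,0]>.25)&(C[...,0]<.75)&(C[...,1]>.1)&(C[...,1]<.4)
    q=C[m]; print(n,'ring',cv2.minEnclosingCircle(q[:,:2].astype(np.float32)),np.median(q[:,2]),len(q))
    # injectors etc
    m=(C[...,2]>.016)&(C[...,2]<.04)&(abs(C[...,0]-.45)<.14)&(C[...,1]<-.08)&(C[...,1]>-.35)
    k,l,st,ce=cv2.connectedComponentsWithStats(m.astype(np.uint8))
    for i in range(1,k):
        if st[i,4]>40: print(n,'inj',ce[i],st[i,4],C[l==i].mean(0).round(4),cv2.minAreaRect(C[l==i][:,:2].astype(np.float32)), np.percentile(C[l==i][:,2],[10,50,90]).round(4))
    # tall things
    m=(C[...,2]>.06)&(C[...,0]>.25)&(C[...,0]<.85)&(C[...,1]>-.1)&(C[...,1]<.4)
    k,l,st,ce=cv2.connectedComponentsWithStats(m.astype(np.uint8))
    for i in range(1,k):
        if st[i,4]>20: print(n,'tall',ce[i],st[i],C[l==i].min(0).round(3),C[l==i].max(0).round(3))
```

```text
top lug [236.10294118 162.58823529] 68 [0.6295 0.178  0.1912]
top lug [201.82857143 228.18571429] 70 [0.4893 0.2442 0.1903]
top ring ((0.5714879631996155, 0.19606705009937286), 0.10893674939870834) 0.16567940960749328 2189
top inj [374.81699346 218.92374728] 459 [ 0.5243 -0.1462  0.0243] ((0.5254654288291931, -0.14689907431602478), (0.022333404049277306, 0.12980332970619202), 78.16095733642578) [0.0214 0.0245 0.027 ]
top inj [411.60591133 215.93349754] 406 [ 0.5335 -0.2393  0.0244] ((0.5347919464111328, -0.24033576250076294), (0.023105798289179802, 0.11436460167169571), 78.1705551147461) [0.0211 0.0245 0.0273]
top tall [329.2875226  106.35443038] [307  83  54  32 553] [ 0.468 -0.1    0.06 ] [0.849 0.031 1.06 ]
top tall [343.5511811   94.47244094] [333  84  24  20 381] [ 0.468 -0.092  0.06 ] [0.85  0.028 1.06 ]
top tall [283.65792235 147.64900315] [ 264  114   39   68 1906] [0.468 0.028 0.061] [0.764 0.131 1.06 ]
top tall [347.24050633 130.86392405] [338 121  20  21 316] [ 0.468 -0.094  0.06 ] [0.761 0.028 1.06 ]
top tall [222.56863374 197.55420141] [ 178  154   90   89 6236] [0.463 0
[... 637 characters left out ...]
2.36842105] 304 [ 0.5285 -0.1478  0.0229] ((0.5259401798248291, -0.14857317507266998), (0.023701058700680733, 0.13096073269844055), 78.50885772705078) [0.0192 0.0231 0.0263]
scene tall [413.72307411 209.18638189] [ 369  170  108   81 5478] [0.434 0.113 0.06 ] [0.659 0.383 0.195]
scene tall [346.21099291 233.76985816] [ 330  181   34  103 2820] [0.622 0.037 0.06 ] [0.766 0.13  0.265]
scene tall [279.78640777 258.90938511] [270 250  20  19 309] [ 0.713 -0.096  0.06 ] [ 0.762 -0.048  0.08 ]
scene tall [292.2469697  281.53787879] [261 268  55  41 660] [ 0.779 -0.1    0.06 ] [0.85 0.03 0.09]
scene tall [273.34571429 291.86571429] [258 282  29  22 350] [ 0.807 -0.095  0.06 ] [ 0.85  -0.034  0.084]
```

View pics/ta.png

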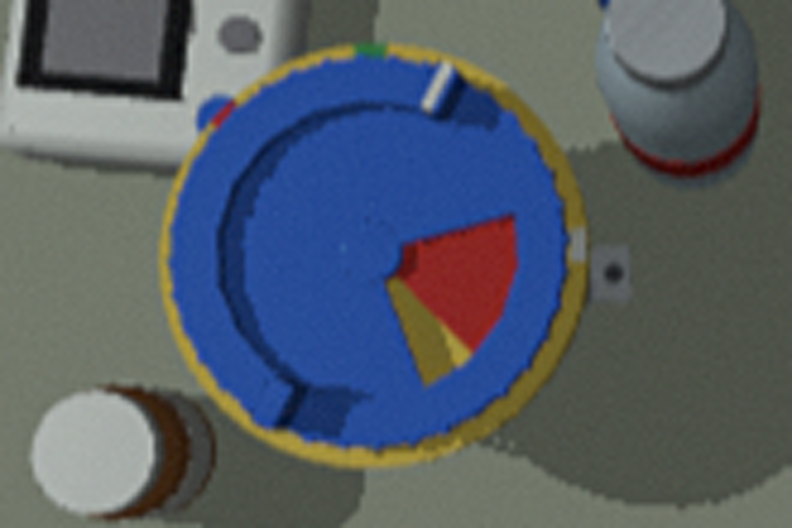

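View pics/sb.png

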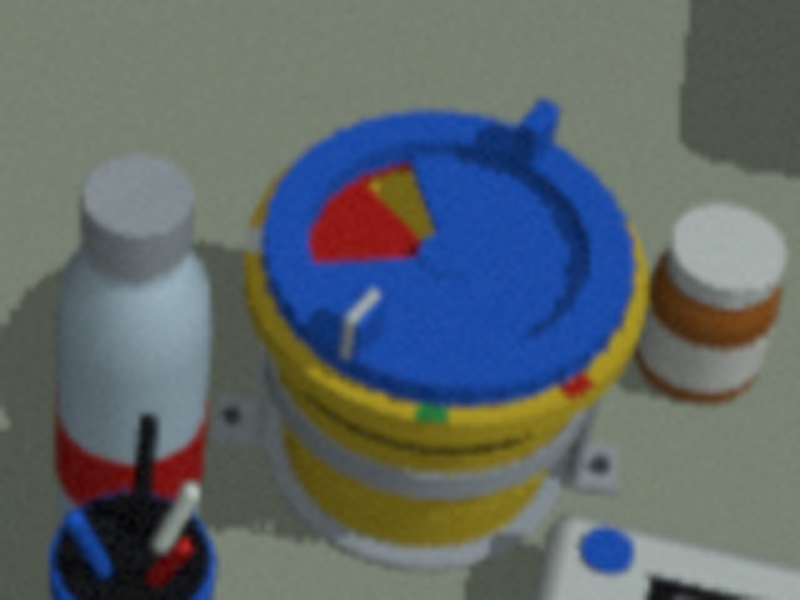

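Top crop: the green mark is at (370,50), the white one at (578,244), the red one at (218,115), the white-lined lug top at (440,88) and the plain lug at (285,403). The scene crop shows the bottle close on the pointer-lug side, so I'll use the plain lug instead.

Run:
```python
from h import *
import workcell; print([n for n in dir(workcell) if not n.startswith('_')])
try: print('tip',tip_extent)
except Exception as e: print(e)
z=np.load('/tmp/top.npz'); s=np.load('/tmp/scene.npz')
P=cloud('top',z['d']);Q=cloud('scene',s['d'])
def at(n,u,v,zz):
    a=px(n,u,v,.1);b=px(n,u,v,1.); t=(zz-a[2])/(b[2]-a[2]); return a+t*(b-a)
c=np.array([.560,.211])
for nm,u,v in(('green',370,50),('white',578,244),('red',218,115)):
    w=at('top',145+u/4.8,145+v/4.8,.15)[:2]-c; print(nm,np.hypot(*w),np.degrees(np.arctan2(w[1],w[0])))
for nm,u,v in(('green',432,412),('red',578,385)):
    w=at('scene',320+u/5,150+v/5,.15)[:2]-c; print('s',nm,np.hypot(*w),np.degrees(np.arctan2(w[1],w[0])))
# ring circle fit, points in z range
from scipy.optimize import least_squares
for n,C,im in(('top',P,z['p']),('scene',Q,s['p'])):
    m=(abs(C[...,2]-.166)<.006)&(np.hypot(C[...,0]-c[0],C[...,1]-c[1])<.093)
    q=C[m][:,:2]; r=np.hypot(*(q-c).T);a=np.arctan2(*(q-c).T[::-1])
    b=[]
    for k in np.arange(-3.14,3.14,.15):
        w=(a>k)&(a<k+.15)
        if w.sum()>5: b.append(q[w][np.argmax(r[w])])
    b=np.array(b); f=least_squares(lambda x:np.hypot(b[:,0]-x[0],b[:,1]-x[1])-x[2],[*c,.089],loss='soft_l1',f_scale=.002); print(n,'ring',f.x.round(4))
    I=im.astype(int);R,G,B=I[...,0],I[...,1],I[...,2]
    reg=(C[...,2]>.012)&(C[...,2]<.04)&(abs(C[...,0]-.535)<.1)&(abs(C[...,1]+.24)<.04)
    for nm,m in(('orange',(R>G+50)&(R>B+70)),('white',(R>150)&(abs(R-B)<40))):
        m=m&reg; q=C[m]; print(n,nm,m.sum(),q.mean(0).round(4),q.min(0).round(4),q.max(0).round(4))
    q=C[reg]; print('inj',len(q),cv2.minAreaRect(q[:,:2].astype(np.float32)))
    m=(C[...,2]>.20)&(C[...,2]<.27)&(C[...,0]>.5)&(C[...,0]<.8)&(C[...,1]>0)&(C[...,1]<.3);q=C[m];print('bottle',q.min(0),q.max(0))
```

```text
['PlanningError', 'camera', 'camera_info', 'get_obs', 'job_done', 'tip_extent']
tip 0.022
green 0.0929393942001241 3.595453461166038
white 0.09331810033615719 -87.5332153711614
red 0.09608278005188324 50.78824322189277
s green 0.09120979534002684 3.5268710504175114
s red 0.09226504109397532 49.45404954974769
top ring [0.5598 0.2121 0.0893]
top orange 93 [ 0.5891 -0.2496  0.024 ] [ 0.5738 -0.2597  0.0201] [ 0.6047 -0.239   0.0293]
top white 197 [ 0.5179 -0.2359  0.0253] [ 0.4804 -0.2536  0.0199] [ 0.569  -0.2215  0.0303]
inj 478 ((0.5430302023887634, -0.2421557754278183), (0.023137006908655167, 0.13143151998519897), 78.49736785888672)
bottle [0.61392915 0.04222336 0.20004076] [0.67210761 0.10782128 0.26706294]
scene ring [0.5597 0.2103 0.0894]
scene orange 90 [ 0.593  -0.2507  0.0214] [ 0.5735 -0.2627  0.0122] [ 0.6108 -0.241   0.0275]
scene white 125 [ 0.5182 -0.2369  0.0238] [ 0.4789 -0.2563  0.0177] [ 0.5721 -0.2232  0.0292]
inj 339 ((0.5440210103988647, -0.24356721341609955), (0.024460822343826294, 0.13457819819450378), 80.35908508300781)
bottle [0.62198114 0.03988992 0.20002709] [0.68378125 0.1057964  0.26505901]
```

Emit:
{"name": "servo_tool", "arguments": {"rows": [{"offset": [0, 0, -0.3], "yaw": -0.05, "claw": 0.45}, {"offset": [0, 0, -0.5], "yaw": -0.1, "claw": 0.45}, {"offset": [0, 0, -0.7], "yaw": -0.1, "claw": 0.45}, {"offset": [0, 0, -0.7], "yaw": -0.1, "claw": 0.45}], "squeeze": 30}}

```text
time: 0.6
ee_pos: [0.1248, -0.536, 0.3242]
tcp_rot: [179.9, 0.0, 31.1]
wrist_force: [0.1, 0.7, -0.1]
opening: 0.0468
grasp_force: 0.0
```

```bash
python3 -c "
from h import *
o=get_obs();print(o['q'],o['ee_pos'],o['tcp_rot'],o['opening'])"
```

```text
[-7.68916889e+01  7.27165047e+00  2.06022811e+01  1.03233962e+02
  3.93621391e-04  7.20102083e+01] [ 0.12481901 -0.53601753  0.32416881] [1.79907936e+02 2.94814589e-02 3.10980794e+01] 0.04675844557704803
```

Emit:
{"name": "servo_tool", "arguments": {"rows": [{"offset": [0.3, -0.2, 0], "yaw": 0, "claw": 0.45}, {"offset": [0.6, -0.4, 0], "yaw": 0, "claw": 0.45}, {"offset": [0.894, -0.6, 0], "yaw": 0, "claw": 0.45}]}}

```text
time: 0.98
ee_pos: [0.1705, -0.437, 0.3218]
tcp_rot: [-179.9, -0.0, 31.1]
wrist_force: [0.2, -0.6, 1.0]
opening: 0.047
grasp_force: 0.0
```

Emit:
{"name": "servo_tool", "arguments": {"rows": [{"offset": [0.3, -0.2, 0], "yaw": 0, "claw": 0.45}, {"offset": [0.6, -0.4, 0], "yaw": 0, "claw": 0.45}, {"offset": [0.894, -0.6, 0], "yaw": 0, "claw": 0.45}]}}

```text
time: 1.35
ee_pos: [0.2161, -0.3393, 0.322]
tcp_rot: [-179.9, 0.0, 31.1]
wrist_force: [0.4, -0.3, -0.4]
opening: 0.0472
grasp_force: 0.0
```

Emit:
{"name": "servo_tool", "arguments": {"rows": [{"offset": [0.3, -0.2, 0], "yaw": 0, "claw": 0.45}, {"offset": [0.6, -0.4, 0], "yaw": 0, "claw": 0.45}, {"offset": [0.894, -0.6, 0], "yaw": 0, "claw": 0.45}]}}

```text
time: 1.72
ee_pos: [0.2616, -0.2418, 0.322]
tcp_rot: [-179.9, 0.0, 31.1]
wrist_force: [0.8, 0.6, 0.1]
opening: 0.0469
grasp_force: 0.0
```

Emit:
{"name": "servo_tool", "arguments": {"rows": [{"offset": [0.3, -0.2, 0], "yaw": 0, "claw": 0.45}, {"offset": [0.6, -0.4, 0], "yaw": 0, "claw": 0.45}, {"offset": [0.894, -0.6, 0], "yaw": 0, "claw": 0.45}]}}

```text
time: 2.1
ee_pos: [0.3071, -0.1443, 0.3221]
tcp_rot: [-180.0, 0.0, 31.1]
wrist_force: [1.2, -0.5, 0.3]
opening: 0.0472
grasp_force: 0.0
```

Emit:
{"name": "servo_tool", "arguments": {"rows": [{"offset": [0.3, -0.2, 0], "yaw": 0, "claw": 0.45}, {"offset": [0.6, -0.4, 0], "yaw": 0, "claw": 0.45}, {"offset": [0.894, -0.6, 0], "yaw": 0, "claw": 0.45}]}}

```text
time: 2.48
ee_pos: [0.3527, -0.0467, 0.3221]
tcp_rot: [-180.0, 0.0, 31.1]
wrist_force: [0.6, 0.1, -0.2]
opening: 0.0469
grasp_force: 0.0
```

Emit:
{"name": "servo_tool", "arguments": {"rows": [{"offset": [0.3, -0.2, 0], "yaw": 0, "claw": 0.45}, {"offset": [0.6, -0.4, 0], "yaw": 0, "claw": 0.45}, {"offset": [0.894, -0.6, 0], "yaw": 0, "claw": 0.45}]}}

```text
time: 2.85
ee_pos: [0.3982, 0.0509, 0.322]
tcp_rot: [-180.0, 0.1, 31.1]
wrist_force: [-0.7, -0.9, 0.1]
opening: 0.0469
grasp_force: 0.0
```

Emit:
{"name": "servo_tool", "arguments": {"rows": [{"offset": [0.3, -0.2, 0], "yaw": 0, "claw": 0.45}, {"offset": [0.6, -0.4, 0], "yaw": 0, "claw": 0.45}, {"offset": [0.894, -0.6, 0], "yaw": 0, "claw": 0.45}]}}

```text
time: 3.22
ee_pos: [0.4437, 0.1484, 0.3219]
tcp_rot: [-180.0, 0.1, 31.1]
wrist_force: [0.0, -0.5, -0.2]
opening: 0.0472
grasp_force: 0.0
```

Emit:
{"name": "servo_tool", "arguments": {"rows": [{"offset": [0.22, -0.15, 0], "yaw": -0.057, "claw": 0.45}, {"offset": [0.45, -0.3, 0], "yaw": -0.114, "claw": 0.45}, {"offset": [0.68, -0.45, 0], "yaw": -0.171, "claw": 0.45}, {"offset": [0.894, -0.6, 0], "yaw": -0.228, "claw": 0.45}, {"offset": [0.894, -0.6, 0], "yaw": -0.285, "claw": 0.45}, {"offset": [0.894, -0.6, 0], "yaw": -0.342, "claw": 0.45}, {"offset": [0.894, -0.6, 0], "yaw": -0.4, "claw": 0.45}, {"offset": [0.894, -0.6, 0], "yaw": -0.457, "claw": 0.45}, {"offset": [0.894, -0.6, 0], "yaw": -0.514, "claw": 0.45}, {"offset": [0.894, -0.6, 0], "yaw": -0.572, "claw": 0.45}, {"offset": [0.894, -0.6, 0], "yaw": -0.629, "claw": 0.45}, {"offset": [0.894, -0.6, 0], "yaw": -0.687, "claw": 0.45}]}}

```text
time: 4.72
ee_pos: [0.4889, 0.2448, 0.3218]
tcp_rot: [-179.9, -0.1, 155.1]
wrist_force: [-0.0, -0.4, -0.6]
opening: 0.0466
grasp_force: 0.0
```

Emit:
{"name": "servo_tool", "arguments": {"rows": [{"offset": [0, 0, 0.35], "yaw": 0, "claw": 0.45}, {"offset": [0, 0, 0.7], "yaw": 0, "claw": 0.45}, {"offset": [0, 0, 1], "yaw": 0, "claw": 0.45}]}}

```text
time: 5.1
ee_pos: [0.4885, 0.2445, 0.2204]
tcp_rot: [-179.9, -0.1, 154.8]
wrist_force: [1.0, -0.8, 0.5]
opening: 0.0472
grasp_force: 0.0
```

Emit:
{"name": "servo_tool", "arguments": {"rows": [{"offset": [0, 0, 0.15], "yaw": 0, "claw": 0.45}, {"offset": [0, 0, 0.3], "yaw": 0, "claw": 0.45}, {"offset": [0, 0, 0.3], "yaw": 0, "claw": 0.45}, {"offset": [0, 0, 0.3], "yaw": 0, "claw": 0.65}, {"offset": [0, 0, 0.3], "yaw": 0, "claw": 0.8}, {"offset": [0, 0, 0.3], "yaw": 0, "claw": 1}, {"offset": [0, 0, 0.3], "yaw": 0, "claw": 1}, {"offset": [0, 0, 0.3], "yaw": 0, "claw": 1}], "squeeze": 30}}

```text
time: 6.1
ee_pos: [0.4893, 0.2449, 0.1942]
tcp_rot: [179.9, 0.0, 154.7]
wrist_force: [-0.9, -0.8, 6.3]
opening: 0.0111
grasp_force: 31.3
```

```bash
cat >> h.py <<'E'
def arc(c,r,a0,a1,n,hold=1,claw=1):
    "rows along an arc about c from world angle a0 to a1 (deg), tool x radial outward at a0, tool down"
    s=np.radians(a0); p0=r*np.array([np.cos(s),np.sin(s)])
    X=np.array([np.cos(s),np.sin(s)]);Y=np.array([np.sin(s),-np.cos(s)]); out=[]
    for k in list(range(1,n+1))+[n]*hold:
        a=np.radians(a0+(a1-a0)*k/n); d=r*np.array([np.cos(a),np.sin(a)])-p0
        out.append('{"offset": [%.3f, %.3f, 0], "yaw": %.3f, "claw": %g}'%(d@X*10,d@Y*10,-(np.degrees(a)-a0)/180,claw))
    print('['+', '.join(out)+']')
E
python3 - <<'E'
from h import *
c=(.5597,.2112)
arc(c,.078,155,94,11)
arc(c,.078,94,139,10)
E
```

```text
[{"offset": [-0.004, 0.075, 0], "yaw": 0.031, "claw": 1}, {"offset": [-0.015, 0.150, 0], "yaw": 0.062, "claw": 1}, {"offset": [-0.033, 0.223, 0], "yaw": 0.092, "claw": 1}, {"offset": [-0.058, 0.294, 0], "yaw": 0.123, "claw": 1}, {"offset": [-0.090, 0.363, 0], "yaw": 0.154, "claw": 1}, {"offset": [-0.128, 0.428, 0], "yaw": 0.185, "claw": 1}, {"offset": [-0.172, 0.489, 0], "yaw": 0.216, "claw": 1}, {"offset": [-0.222, 0.545, 0], "yaw": 0.246, "claw": 1}, {"offset": [-0.278, 0.597, 0], "yaw": 0.277, "claw": 1}, {"offset": [-0.338, 0.642, 0], "yaw": 0.308, "claw": 1}, {"offset": [-0.402, 0.682, 0], "yaw": 0.339, "claw": 1}, {"offset": [-0.402, 0.682, 0], "yaw": 0.339, "claw": 1}]
[{"offset": [-0.002, -0.061, 0], "yaw": -0.025, "claw": 1}, {"offset": [-0.010, -0.122, 0], "yaw": -0.050, "claw": 1}, {"offset": [-0.022, -0.182, 0], "yaw": -0.075, "claw": 1}, {"offset": [-0.038, -0.241, 0], "yaw": -0.100, "claw": 1}, {"offset": [-0.059, -0.298, 0], "yaw": -0.125, "claw": 1}, {"offset": [-0.085, -0.354, 0], "yaw": -0.150, "claw": 1}, {"offset": [-0.115, -0.408, 0], "yaw": -0.175, "claw": 1}, {"offset": [-0.149, -0.458, 0], "yaw": -0.200, "claw": 1}, {"offset": [-0.187, -0.507, 0], "yaw": -0.225, "claw": 1}, {"offset": [-0.228, -0.552, 0], "yaw": -0.250, "claw": 1}, {"offset": [-0.228, -0.552, 0], "yaw": -0.250, "claw": 1}]
```

The lug is gripped, but the tips press on the ring at about 6 N. I'll raise 3 mm while turning it back.

Emit:
{"name": "servo_tool", "arguments": {"rows": [{"offset": [-0.004, 0.075, -0.03], "yaw": 0.031, "claw": 1}, {"offset": [-0.015, 0.15, -0.03], "yaw": 0.062, "claw": 1}, {"offset": [-0.033, 0.223, -0.03], "yaw": 0.092, "claw": 1}, {"offset": [-0.058, 0.294, -0.03], "yaw": 0.123, "claw": 1}, {"offset": [-0.09, 0.363, -0.03], "yaw": 0.154, "claw": 1}, {"offset": [-0.128, 0.428, -0.03], "yaw": 0.185, "claw": 1}, {"offset": [-0.172, 0.489, -0.03], "yaw": 0.216, "claw": 1}, {"offset": [-0.222, 0.545, -0.03], "yaw": 0.246, "claw": 1}, {"offset": [-0.278, 0.597, -0.03], "yaw": 0.277, "claw": 1}, {"offset": [-0.338, 0.642, -0.03], "yaw": 0.308, "claw": 1}, {"offset": [-0.402, 0.682, -0.03], "yaw": 0.339, "claw": 1}, {"offset": [-0.402, 0.682, -0.03], "yaw": 0.339, "claw": 1}]}}

```text
time: 7.6
ee_pos: [0.5542, 0.288, 0.1943]
tcp_rot: [-179.8, 0.2, 93.6]
wrist_force: [-1.7, -6.4, -6.6]
opening: 0.0109
grasp_force: 31.9
```

Emit:
{"name": "servo_tool", "arguments": {"rows": [{"offset": [0, 0, 0], "yaw": 0, "claw": 0.75}, {"offset": [0, 0, 0], "yaw": 0, "claw": 0.45}, {"offset": [0, 0, 0], "yaw": 0, "claw": 0.45}, {"offset": [0, 0, -0.3], "yaw": 0, "claw": 0.45}, {"offset": [0, 0, -0.65], "yaw": 0, "claw": 0.45}, {"offset": [0, 0, -1], "yaw": 0, "claw": 0.45}]}}

```text
time: 8.35
ee_pos: [0.5543, 0.2895, 0.2977]
tcp_rot: [180.0, -0.0, 93.8]
wrist_force: [-0.4, 1.1, -0.2]
opening: 0.0472
grasp_force: 0.0
```

Emit:
{"name": "servo_tool", "arguments": {"rows": [{"offset": [0, 0, -0.2], "yaw": -0.05, "claw": 0.45}, {"offset": [0, 0, -0.4], "yaw": -0.1, "claw": 0.45}, {"offset": [0, 0, -0.4], "yaw": -0.15, "claw": 0.45}, {"offset": [0, 0, -0.4], "yaw": -0.2, "claw": 0.45}, {"offset": [0, 0, -0.4], "yaw": -0.25, "claw": 0.45}, {"offset": [0, 0, -0.4], "yaw": -0.3, "claw": 0.45}, {"offset": [0, 0, -0.4], "yaw": -0.36, "claw": 0.45}, {"offset": [0, 0, -0.4], "yaw": -0.417, "claw": 0.45}]}}

```text
time: 9.35
ee_pos: [0.5545, 0.2895, 0.3366]
tcp_rot: [180.0, 0.0, 169.2]
wrist_force: [0.8, 0.5, -0.3]
opening: 0.0469
grasp_force: 0.0
```

Emit:
{"name": "servo_tool", "arguments": {"rows": [{"offset": [-0.065, -0.29, 0], "yaw": 0, "claw": 0.45}, {"offset": [-0.13, -0.58, 0], "yaw": 0, "claw": 0.45}, {"offset": [-0.195, -0.873, 0], "yaw": 0, "claw": 0.45}]}}

```text
time: 9.72
ee_pos: [0.5566, 0.1993, 0.3366]
tcp_rot: [180.0, 0.0, 168.8]
wrist_force: [-0.2, 0.6, 0.3]
opening: 0.0471
grasp_force: 0.0
```

Emit:
{"name": "servo_tool", "arguments": {"rows": [{"offset": [-0.065, -0.29, 0], "yaw": 0, "claw": 0.45}, {"offset": [-0.13, -0.58, 0], "yaw": 0, "claw": 0.45}, {"offset": [-0.195, -0.873, 0], "yaw": 0, "claw": 0.45}]}}

```text
time: 10.1
ee_pos: [0.5588, 0.1097, 0.3367]
tcp_rot: [180.0, 0.0, 168.8]
wrist_force: [-0.3, 1.3, -0.1]
opening: 0.0469
grasp_force: 0.0
```

Emit:
{"name": "servo_tool", "arguments": {"rows": [{"offset": [-0.065, -0.29, 0], "yaw": 0, "claw": 0.45}, {"offset": [-0.13, -0.58, 0], "yaw": 0, "claw": 0.45}, {"offset": [-0.195, -0.873, 0], "yaw": 0, "claw": 0.45}]}}

```text
time: 10.48
ee_pos: [0.561, 0.0203, 0.3367]
tcp_rot: [180.0, 0.0, 168.8]
wrist_force: [0.4, -0.1, -0.5]
opening: 0.0471
grasp_force: 0.0
```

Emit:
{"name": "servo_tool", "arguments": {"rows": [{"offset": [-0.065, -0.29, 0], "yaw": 0, "claw": 0.45}, {"offset": [-0.13, -0.58, 0], "yaw": 0, "claw": 0.45}, {"offset": [-0.195, -0.873, 0], "yaw": 0, "claw": 0.45}]}}

```text
time: 10.85
ee_pos: [0.5633, -0.0691, 0.3367]
tcp_rot: [180.0, 0.0, 168.8]
wrist_force: [0.8, -0.9, -0.2]
opening: 0.0469
grasp_force: 0.0
```

Emit:
{"name": "servo_tool", "arguments": {"rows": [{"offset": [-0.065, -0.29, 0], "yaw": 0, "claw": 0.45}, {"offset": [-0.13, -0.58, 0], "yaw": 0, "claw": 0.45}, {"offset": [-0.195, -0.873, 0], "yaw": 0, "claw": 0.45}]}}

```text
time: 11.22
ee_pos: [0.5655, -0.1586, 0.3367]
tcp_rot: [180.0, 0.1, 168.8]
wrist_force: [0.5, 0.6, -0.0]
opening: 0.0472
grasp_force: 0.0
```

Emit:
{"name": "servo_tool", "arguments": {"rows": [{"offset": [-0.065, -0.29, 0], "yaw": 0, "claw": 0.45}, {"offset": [-0.13, -0.58, 0], "yaw": 0, "claw": 0.45}, {"offset": [-0.195, -0.873, 0], "yaw": 0, "claw": 0.45}, {"offset": [-0.195, -0.873, 0], "yaw": 0, "claw": 0.45}]}}

```text
time: 11.72
ee_pos: [0.5676, -0.2487, 0.3359]
tcp_rot: [-180.0, -0.0, 168.7]
wrist_force: [-0.1, 0.6, -1.1]
opening: 0.0468
grasp_force: 0.0
```

```bash
cat >> h.py <<'E'
def lugs(n='top'):
    p,d=snap(n); C=cloud(n,d); c=np.array([.5597,.2112])
    m=(C[...,2]>.182)&(C[...,2]<.20)&(np.hypot(C[...,0]-c[0],C[...,1]-c[1])<.095)
    k,l,st,ce=cv2.connectedComponentsWithStats(m.astype(np.uint8)); r=[]
    for i in range(1,k):
        if st[i,4]>20: r.append(C[l==i].mean(0)); w=r[-1][:2]-c; print(n,st[i,4],ce[i].round(1),r[-1].round(4),'r',np.hypot(*w).round(4),'ang',np.degrees(np.arctan2(w[1],w[0])).round(1))
    return p,d
E
python3 - <<'E'
from h import *
p,d=lugs('top'); q,_=lugs('scene')
a=cv2.resize(p[145:255,145:310],None,fx=3,fy=3,interpolation=cv2.INTER_CUBIC)
cv2.imwrite('pics/open.png',a[...,::-1])
E
```

```text
top 64 [256.  193.8] [0.5637 0.1336 0.1914] r 0.0777 ang -87.1
top 66 [182.  196.5] [0.5549 0.2885 0.1911] r 0.0774 ang 93.5
scene 55 [377.8 188.6] [0.5656 0.1322 0.1889] r 0.0792 ang -85.8
scene 59 [443.5 196.9] [0.5574 0.2878 0.189 ] r 0.0766 ang 91.7
```

View pics/open.png

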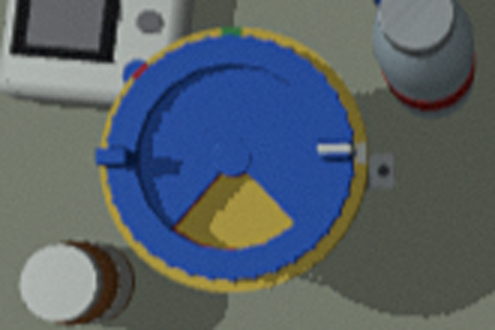

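Collar open: the white-lined lug (335,150) lines up with the white mark (360,152) and the mouth is clear. Next I'll descend on the injector, gripping near the orange end.

Emit:
{"name": "servo_tool", "arguments": {"rows": [{"offset": [0, 0, 0.33], "yaw": 0, "claw": 0.45}, {"offset": [0, 0, 0.66], "yaw": 0, "claw": 0.45}, {"offset": [0, 0, 1], "yaw": 0, "claw": 0.45}]}}

```text
time: 12.2
ee_pos: [0.5678, -0.2459, 0.2358]
tcp_rot: [180.0, 0.1, 168.9]
wrist_force: [0.2, 0.4, -0.1]
opening: 0.0472
grasp_force: 0.0
```

Emit:
{"name": "servo_tool", "arguments": {"rows": [{"offset": [0, 0, 0.33], "yaw": 0, "claw": 0.45}, {"offset": [0, 0, 0.66], "yaw": 0, "claw": 0.45}, {"offset": [0, 0, 1], "yaw": 0, "claw": 0.45}]}}

```text
time: 12.58
ee_pos: [0.5678, -0.2458, 0.1358]
tcp_rot: [180.0, 0.1, 168.9]
wrist_force: [0.7, 0.2, 0.1]
opening: 0.047
grasp_force: 0.0
```

Emit:
{"name": "servo_tool", "arguments": {"rows": [{"offset": [0, 0, 0.33], "yaw": 0, "claw": 0.45}, {"offset": [0, 0, 0.66], "yaw": 0, "claw": 0.45}, {"offset": [0, 0, 0.9], "yaw": 0, "claw": 0.45}, {"offset": [0, 0, 1], "yaw": 0, "claw": 0.45}]}}

```text
time: 13.08
ee_pos: [0.5672, -0.2458, 0.0352]
tcp_rot: [180.0, -0.1, 168.9]
wrist_force: [-0.5, 0.0, -0.0]
opening: 0.0474
grasp_force: 0.0
```

Emit:
{"name": "servo_tool", "arguments": {"rows": [{"offset": [0, 0, 0.04], "yaw": 0, "claw": 0.45}, {"offset": [0, 0, 0.04], "yaw": 0, "claw": 0.6}, {"offset": [0, 0, 0.04], "yaw": 0, "claw": 0.7}, {"offset": [0, 0, 0.04], "yaw": 0, "claw": 0.85}, {"offset": [0, 0, 0.04], "yaw": 0, "claw": 1}, {"offset": [0, 0, 0.04], "yaw": 0, "claw": 1}], "squeeze": 25}}

```text
time: 13.82
ee_pos: [0.5682, -0.2474, 0.0334]
tcp_rot: [-180.0, 0.1, 168.8]
wrist_force: [0.0, 0.4, 6.7]
opening: 0.0213
grasp_force: 25.9
```

Gripped at 21 mm. Now lift and carry it to the robot side of the bin. There I'll pivot the bar in the jaws against the lid rim so its long end hangs down.

Emit:
{"name": "servo_tool", "arguments": {"rows": [{"offset": [0, 0, -0.2], "yaw": 0, "claw": 1}, {"offset": [0, 0, -0.6], "yaw": 0, "claw": 1}, {"offset": [0, 0, -1], "yaw": 0, "claw": 1}]}}

```text
time: 14.2
ee_pos: [0.5674, -0.2471, 0.1344]
tcp_rot: [-180.0, 0.0, 168.8]
wrist_force: [-0.1, 0.3, -0.5]
opening: 0.0214
grasp_force: 25.2
```

Emit:
{"name": "servo_tool", "arguments": {"rows": [{"offset": [0, 0, -0.33], "yaw": 0, "claw": 1}, {"offset": [0, 0, -0.66], "yaw": 0, "claw": 1}, {"offset": [0, 0, -1], "yaw": 0, "claw": 1}]}}

```text
time: 14.58
ee_pos: [0.5673, -0.2471, 0.2346]
tcp_rot: [-180.0, 0.0, 168.8]
wrist_force: [-0.2, 0.5, -0.5]
opening: 0.0216
grasp_force: 25.2
```

Emit:
{"name": "servo_tool", "arguments": {"rows": [{"offset": [0, 0, -0.33], "yaw": 0, "claw": 1}, {"offset": [0, 0, -0.66], "yaw": 0, "claw": 1}, {"offset": [0, 0, -0.9], "yaw": 0, "claw": 1}]}}

```text
time: 14.95
ee_pos: [0.5673, -0.2471, 0.3252]
tcp_rot: [-180.0, 0.1, 168.8]
wrist_force: [0.4, -0.1, -0.5]
opening: 0.0213
grasp_force: 25.2
```

Emit:
{"name": "servo_tool", "arguments": {"rows": [{"offset": [0.14, 0.3, 0], "yaw": 0, "claw": 1}, {"offset": [0.28, 0.6, 0], "yaw": 0, "claw": 1}, {"offset": [0.426, 0.896, 0], "yaw": 0, "claw": 1}]}}

```text
time: 15.32
ee_pos: [0.5426, -0.1501, 0.3234]
tcp_rot: [-180.0, 0.0, 168.8]
wrist_force: [-0.2, 0.2, -0.2]
opening: 0.0215
grasp_force: 25.2
```

Emit:
{"name": "servo_tool", "arguments": {"rows": [{"offset": [0.14, 0.3, 0], "yaw": 0, "claw": 1}, {"offset": [0.28, 0.6, 0], "yaw": 0, "claw": 1}, {"offset": [0.426, 0.896, 0], "yaw": 0, "claw": 1}]}}

```text
time: 15.7
ee_pos: [0.5181, -0.0538, 0.3235]
tcp_rot: [180.0, 0.1, 168.8]
wrist_force: [0.7, 0.2, -0.2]
opening: 0.0212
grasp_force: 25.2
```

Emit:
{"name": "servo_tool", "arguments": {"rows": [{"offset": [0.14, 0.3, 0], "yaw": 0, "claw": 1}, {"offset": [0.28, 0.6, 0], "yaw": 0, "claw": 1}, {"offset": [0.426, 0.896, 0], "yaw": 0, "claw": 1}]}}

```text
time: 16.08
ee_pos: [0.4937, 0.0423, 0.3235]
tcp_rot: [180.0, 0.1, 168.8]
wrist_force: [0.9, -0.1, 0.2]
opening: 0.0212
grasp_force: 25.2
```

Emit:
{"name": "servo_tool", "arguments": {"rows": [{"offset": [0.14, 0.3, 0], "yaw": 0, "claw": 1}, {"offset": [0.28, 0.6, 0], "yaw": 0, "claw": 1}, {"offset": [0.426, 0.896, 0], "yaw": 0, "claw": 1}]}}

```text
time: 16.45
ee_pos: [0.4693, 0.1384, 0.3236]
tcp_rot: [180.0, 0.1, 168.8]
wrist_force: [-0.1, -0.0, -0.3]
opening: 0.0212
grasp_force: 25.2
```

Emit:
{"name": "servo_tool", "arguments": {"rows": [{"offset": [0.14, 0.3, 0], "yaw": 0, "claw": 1}, {"offset": [0.28, 0.6, 0], "yaw": 0, "claw": 1}, {"offset": [0.426, 0.896, 0], "yaw": 0, "claw": 1}, {"offset": [0.426, 0.896, 0], "yaw": 0, "claw": 1}]}}

```text
time: 16.95
ee_pos: [0.4448, 0.2351, 0.3232]
tcp_rot: [180.0, 0.0, 169.0]
wrist_force: [0.1, -0.1, -0.1]
opening: 0.021
grasp_force: 25.2
```

Run:
```python
from h import *
p,d=snap('scene'); cv2.imwrite('pics/carry.png',cv2.resize(p[40:280,230:550],None,fx=2,fy=2)[...,::-1])
o=get_obs(); print(o['ee_pos'],o['tcp_rot'],o['opening'],o['grasp_force'])
```

```text
[0.44515785 0.23415063 0.32319178] [1.79984309e+02 3.29071231e-02 1.68912084e+02] 0.021204675739294604 25.187551081180573
```

View pics/carry.png

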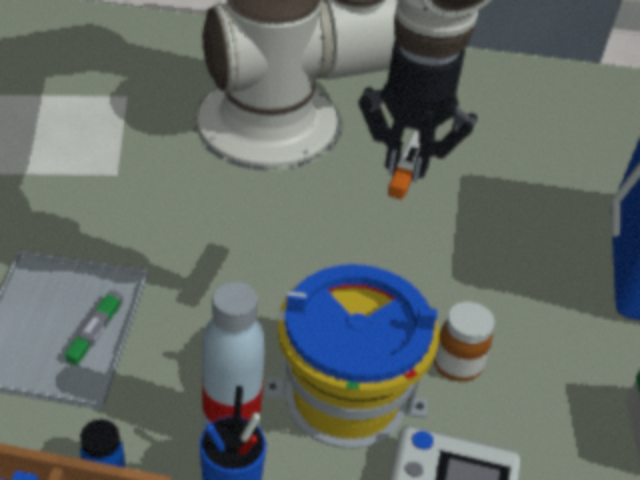

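The picture shows the injector held level, with the orange end (400,185) pointing at the bin and the collar fully open. Next I'll lower it onto the rim.

Emit:
{"name": "servo_tool", "arguments": {"rows": [{"offset": [0, 0, 0.33], "yaw": 0, "claw": 1}, {"offset": [0, 0, 0.66], "yaw": 0, "claw": 1}, {"offset": [0, 0, 0.9], "yaw": 0, "claw": 1}, {"offset": [0, 0, 1], "yaw": 0, "claw": 1}], "squeeze": 20}}

```text
time: 17.5
ee_pos: [0.4454, 0.2326, 0.2217]
tcp_rot: [-180.0, -0.0, 168.8]
wrist_force: [0.1, 0.5, -0.8]
opening: 0.0214
grasp_force: 25.2
```

Emit:
{"name": "servo_tool", "arguments": {"rows": [{"offset": [0, 0, 0.1], "yaw": 0, "claw": 1}, {"offset": [0, 0, 0.2], "yaw": 0, "claw": 1}, {"offset": [0, 0, 0.27], "yaw": 0, "claw": 1}, {"offset": [0, 0, 0.34], "yaw": 0, "claw": 1}, {"offset": [0, 0, 0.4], "yaw": 0, "claw": 1}, {"offset": [0, 0, 0.46], "yaw": 0, "claw": 1}]}}

```text
time: 18.25
ee_pos: [0.4451, 0.234, 0.1781]
tcp_rot: [179.9, 0.0, 168.8]
wrist_force: [-8.2, -1.8, 14.7]
opening: 0.0213
grasp_force: 34.3
```

Run:
```python
from h import *
p,d=snap('scene'); cv2.imwrite('pics/piv.png',cv2.resize(p[120:220,340:480],None,fx=4,fy=4)[...,::-1])
o=get_obs(); print(o['ee_pos'],o['tcp_rot'],o['wrist_force'],o['grasp_force'])
```

```text
[0.44512602 0.23399493 0.17731327] [1.79923762e+02 8.19126442e-03 1.68840122e+02] [-7.10975596  0.02109906 11.5816947 ] 34.53328192234039
```

View pics/piv.png

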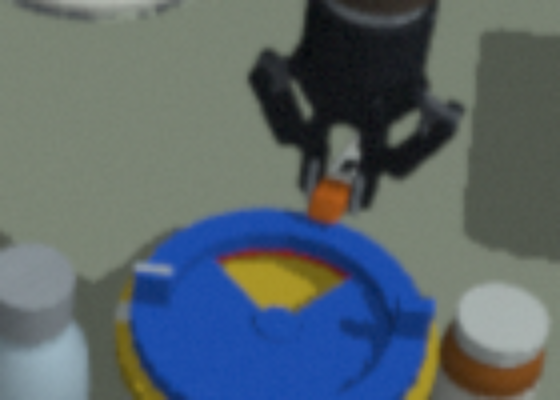

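The orange end (330,200) rests on the ring and the reaction is about 15 N, so the bar is being levered. I'll continue down.

Emit:
{"name": "servo_tool", "arguments": {"rows": [{"offset": [0, 0, 0.06], "yaw": 0, "claw": 1}, {"offset": [0, 0, 0.12], "yaw": 0, "claw": 1}, {"offset": [0, 0, 0.17], "yaw": 0, "claw": 1}, {"offset": [0, 0, 0.22], "yaw": 0, "claw": 1}, {"offset": [0, 0, 0.22], "yaw": 0, "claw": 1}]}}

```text
time: 18.92
ee_pos: [0.4453, 0.2345, 0.1562]
tcp_rot: [179.8, 0.0, 168.9]
wrist_force: [-8.1, 3.3, 13.2]
opening: 0.0215
grasp_force: 49.1
```

```bash
cat >> h.py <<'E'
def bar():
    for n in('scene','top'):
        p,d=snap(n); C=cloud(n,d); I=p.astype(int);R,G,B=I[...,0],I[...,1],I[...,2]
        t=get_obs()['ee_pos']; nr=np.linalg.norm(C-t,axis=-1)<.14
        for nm,m in(('orange',(R>G+50)&(R>B+70)&(G>B+15)),('white',(R>140)&(abs(R-B)<35))):
            q=C[m&nr&(C[...,2]>.05)]-t
            if len(q)>8: print(n,nm,len(q),q.mean(0).round(3),'min',np.percentile(q,5,0).round(3),'max',np.percentile(q,95,0).round(3))
E
python3 - <<'E'
from h import *
bar()
E
```

```text
scene orange 56 [ 0.025 -0.007  0.018] min [ 0.017 -0.033 -0.006] max [0.048 0.004 0.025]
scene white 179 [ 0.018  0.108 -0.062] min [-0.004  0.093 -0.065] max [ 0.042  0.122 -0.059]
```

The pivot works: the orange end is now about 37 mm above the grip at 25 mm out, roughly 55–60°. A bit further.

Emit:
{"name": "servo_tool", "arguments": {"rows": [{"offset": [0, 0, 0.05], "yaw": 0, "claw": 1}, {"offset": [0, 0, 0.1], "yaw": 0, "claw": 1}, {"offset": [-0.02, 0, 0.12], "yaw": 0, "claw": 1}, {"offset": [-0.04, 0, 0.12], "yaw": 0, "claw": 1}]}}

```text
time: 19.52
ee_pos: [0.4458, 0.2345, 0.1447]
tcp_rot: [179.8, -0.4, 169.0]
wrist_force: [-37.9, 9.5, 23.9]
opening: 0.0217
grasp_force: 55.4
```

Run:
```python
from h import *
bar()
```

```text
scene orange 47 [ 0.022 -0.007  0.022] min [ 0.013 -0.034  0.004] max [0.048 0.003 0.03 ]
scene white 216 [ 0.018  0.111 -0.051] min [-0.006  0.094 -0.054] max [ 0.043  0.127 -0.047]
```

Emit:
{"name": "servo_tool", "arguments": {"rows": [{"offset": [0.06, 0, 0], "yaw": 0, "claw": 1}, {"offset": [0.1, 0, 0], "yaw": 0, "claw": 1}, {"offset": [0.1, 0, -0.3], "yaw": 0, "claw": 1}, {"offset": [0.1, 0, -0.65], "yaw": 0, "claw": 1}, {"offset": [0.1, 0, -1], "yaw": 0, "claw": 1}], "squeeze": 30}}

```text
time: 20.25
ee_pos: [0.4398, 0.2346, 0.243]
tcp_rot: [-180.0, -0.0, 168.8]
wrist_force: [0.3, -0.1, -0.8]
opening: 0.0213
grasp_force: 52.2
```

Emit:
{"name": "servo_tool", "arguments": {"rows": [{"offset": [0, 0, -0.35], "yaw": 0, "claw": 1}, {"offset": [0, 0, -0.75], "yaw": 0, "claw": 1}, {"offset": [0, 0, -0.75], "yaw": 0, "claw": 1}]}}

```text
time: 20.62
ee_pos: [0.4406, 0.2351, 0.3199]
tcp_rot: [179.8, 0.2, 168.8]
wrist_force: [0.5, 0.4, -0.1]
opening: 0.0213
grasp_force: 52.2
```

Run:
```python
from h import *
bar()
p,d=snap('scene'); t=get_obs()['ee_pos']; print(t)
cv2.imwrite('pics/up.png',cv2.resize(p[60:240,320:480],None,fx=3.3,fy=3.3,interpolation=cv2.INTER_CUBIC)[...,::-1])
```

```text
scene orange 60 [ 0.018 -0.004  0.026] min [ 0.012 -0.012  0.022] max [0.025 0.004 0.031]
top orange 9 [ 0.021 -0.011  0.035] min [ 0.019 -0.022  0.024] max [ 0.023 -0.006  0.077]
[0.43979811 0.23473106 0.31605493]
```

View pics/up.png

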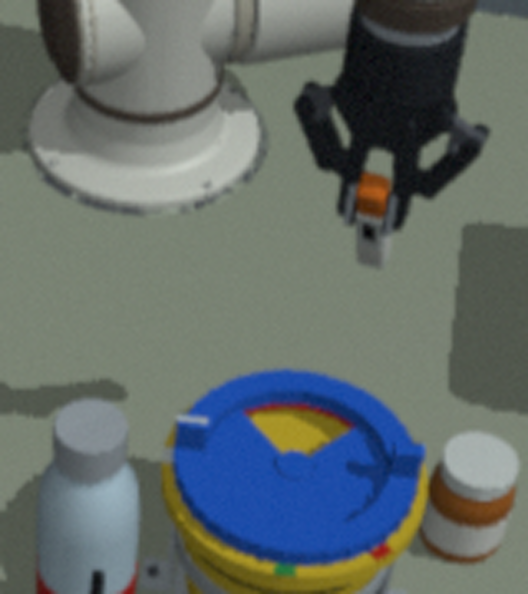

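The bar now stands nearly upright in the jaws, orange top at (375,185) and lower end at (372,262). Next, its tilt from the depth image.

Run:
```python
from h import *
z=np.load('/tmp/scene.npz'); C=cloud('scene',z['d']); t=get_obs()['ee_pos']; s=np.radians(168.8)
X=np.array([np.cos(s),np.sin(s),0])
for y in range(172,275,6):
    q=C[int(round(60+y/3.3)),int(round(320+372/3.3))]-t; print(y,q.round(3),'toolx',(q@X).round(4))
```

```text
172 [-0.426  0.003 -0.315] toolx 0.4182
178 [ 0.014 -0.005  0.03 ] toolx -0.0145
184 [ 0.014 -0.004  0.024] toolx -0.0148
190 [ 0.021 -0.003  0.024] toolx -0.0208
196 [ 0.021 -0.003  0.021] toolx -0.0211
202 [ 0.023 -0.002  0.017] toolx -0.0231
208 [ 0.019 -0.001  0.008] toolx -0.0185
214 [ 0.013  0.    -0.003] toolx -0.0125
220 [ 0.009  0.001 -0.013] toolx -0.0083
226 [ 0.009  0.001 -0.016] toolx -0.0081
232 [ 0.002  0.003 -0.027] toolx -0.0018
238 [-0.005  0.004 -0.039] toolx 0.0051
244 [-0.011  0.005 -0.051] toolx 0.0113
250 [-0.017  0.006 -0.062] toolx 0.0177
256 [-0.024  0.007 -0.074] toolx 0.0244
262 [-0.023  0.007 -0.077] toolx 0.0237
268 [-0.285  0.017 -0.317] toolx 0.283
274 [-0.28   0.018 -0.321] toolx 0.2781
```

Tilt is about 28° from vertical. I'll half-turn the tool so the lower end leads inward, towards the bin's middle, then go over the mouth.

Emit:
{"name": "servo_tool", "arguments": {"rows": [{"offset": [0, 0, 0], "yaw": -0.055, "claw": 1}, {"offset": [0, 0, 0], "yaw": -0.11, "claw": 1}, {"offset": [0, 0, 0], "yaw": -0.165, "claw": 1}, {"offset": [0, 0, 0], "yaw": -0.22, "claw": 1}, {"offset": [0, 0, 0], "yaw": -0.275, "claw": 1}, {"offset": [0, 0, 0], "yaw": -0.33, "claw": 1}, {"offset": [0, 0, 0], "yaw": -0.385, "claw": 1}, {"offset": [0, 0, 0], "yaw": -0.44, "claw": 1}, {"offset": [0, 0, 0], "yaw": -0.495, "claw": 1}, {"offset": [0, 0, 0], "yaw": -0.55, "claw": 1}, {"offset": [0, 0, 0], "yaw": -0.605, "claw": 1}, {"offset": [0, 0, 0], "yaw": -0.66, "claw": 1}]}}

```text
time: 22.28
ee_pos: [0.4395, 0.2346, 0.3157]
tcp_rot: [179.9, -0.0, -72.1]
wrist_force: [0.2, 0.9, -0.7]
opening: 0.0211
grasp_force: 52.2
```

Emit:
{"name": "servo_tool", "arguments": {"rows": [{"offset": [0, 0, 0], "yaw": -0.055, "claw": 1}, {"offset": [0, 0, 0], "yaw": -0.11, "claw": 1}, {"offset": [0, 0, 0], "yaw": -0.165, "claw": 1}, {"offset": [0, 0, 0], "yaw": -0.22, "claw": 1}, {"offset": [0, 0, 0], "yaw": -0.275, "claw": 1}, {"offset": [0, 0, 0], "yaw": -0.33, "claw": 1}, {"offset": [0, 0, 0], "yaw": -0.385, "claw": 1}, {"offset": [0, 0, 0], "yaw": -0.421, "claw": 1}, {"offset": [0, 0, 0], "yaw": -0.421, "claw": 1}]}}

```text
time: 23.4
ee_pos: [0.4395, 0.2347, 0.316]
tcp_rot: [180.0, 0.1, 3.3]
wrist_force: [1.2, -0.9, -0.7]
opening: 0.0215
grasp_force: 52.1
```

Emit:
{"name": "servo_tool", "arguments": {"rows": [{"offset": [0.2, 0.15, 0], "yaw": 0, "claw": 1}, {"offset": [0.43, 0.306, 0], "yaw": 0, "claw": 1}, {"offset": [0.43, 0.306, 0.25], "yaw": 0, "claw": 1}, {"offset": [0.43, 0.306, 0.5], "yaw": 0, "claw": 1}, {"offset": [0.43, 0.306, 0.65], "yaw": 0, "claw": 1}, {"offset": [0.43, 0.306, 0.65], "yaw": 0, "claw": 1}]}}

```text
time: 24.15
ee_pos: [0.484, 0.2066, 0.2512]
tcp_rot: [180.0, 0.1, 3.3]
wrist_force: [0.9, -0.7, -0.2]
opening: 0.0211
grasp_force: 52.1
```

Run:
```python
from h import *
p,d=snap('scene'); C=cloud('scene',d); o=get_obs(); t=o['ee_pos']; print(t,o['tcp_rot'],o['q'])
cv2.imwrite('pics/over.png',cv2.resize(p[80:240,340:480],None,fx=3.5,fy=3.5,interpolation=cv2.INTER_CUBIC)[...,::-1])
# white/orange points near bar -> radial frame about bin
I=p.astype(int);R,G,B=I[...,0],I[...,1],I[...,2]
m=(((R>120)&(abs(R-B)<40))|((R>G+50)&(G>B+15)))&(np.linalg.norm(C-t,axis=-1)<.1)&(C[...,2]>.168)
q=C[m]; 
for v in np.unique(np.where(m)[0]):
    r=C[v][m[v]]; print(v,(np.median(r,0)-t).round(4),end=' ; ')
```

```text
[0.48425555 0.20679694 0.25229827] [1.79990063e+02 2.73592261e-02 3.34443135e+00] [ 2.31245116e+01  1.75391715e+00  6.58843064e+00  9.48636214e+01
 -9.24074303e-05 -1.60219922e+02]
139 [-0.0124 -0.0075  0.0268] ; 140 [-0.0087 -0.0036  0.0273] ; 141 [-0.0073 -0.002   0.0268] ; 142 [-0.0054 -0.0017  0.0247] ; 143 [-0.0034 -0.0035  0.0222] ; 144 [-0.0022 -0.0032  0.0212] ; 145 [-0.0007 -0.0028  0.0185] ; 146 [-0.0004 -0.0024  0.0156] ; 147 [-0.0006 -0.002   0.0129] ; 148 [ 0.0007 -0.0016  0.0107] ; 149 [ 0.0026 -0.0012  0.0101] ; 150 [ 0.0038 -0.002   0.0079] ; 151 [ 0.0042 -0.0027  0.0033] ; 152 [ 0.0055 -0.0012  0.0021] ; 154 [ 0.0064 -0.0039 -0.004 ] ; 155 [ 0.01   -0.0023 -0.004 ] ; 156 [ 0.0111 -0.0007 -0.0049] ; 157 [ 0.0125 -0.0003 -0.0079] ; 158 [ 0.0137  0.0012 -0.0095] ; 159 [ 0.0125 -0.0007 -0.0149] ; 160 [ 0.0149 -0.0003 -0.0141] ; 161 [ 0.0156  0.0059 -0.0157] ; 162 [ 0.017   0.0063 -0.0176] ; 163 [ 0.0183  0.0044 -0.021 ] ; 164 [ 0.0196  0.0048 -0.0223] ; 165 [ 0.0219  0.0052 -0.0255] ; 166 [ 0.0237  0.0056 -0.0264] ; 167 [ 0.025   0.006  -0.0276] ; 168 [ 0.0241  0.0064 -0.0318] ; 169 [ 0.0264 -0.0002 -0.0336] ; 170 [ 0.0284  0.0002 -0.0347] ; 171 [ 0.0283  0.0006 -0.0384] ; 172 [ 0.03    0.001  -0.0398] ; 173 [ 0.0315  0.0014 -0.0418] ; 174 [ 0.0315  0.0006 -0.0457] ; 175 [ 0.0325  0.001  -0.049 ] ; 176 [ 0.035   0.0003 -0.0502] ; 177 [ 0.0357  0.0007 -0.0529] ; 178 [ 0.0368  0.0011 -0.0535] ; 179 [ 0.037  -0.0009 -0.0577] ; 180 [ 0.0404  0.0019 -0.0577] ; 181 [ 0.0402  0.0011 -0.0623] ; 182 [ 0.0415  0.0004 -0.0632] ; 183 [ 0.043   0.0008 -0.0664] ; 184 [ 0.0444  0.0012 -0.0676] ; 185 [ 0.0445  0.0016 -0.0709] ; 186 [ 0.047   0.002  -0.0727] ; 187 [ 0.0469  0.0012 -0.0747] ; 188 [ 0.0489  0.0016 -0.0772] ; 189 [ 0.0504  0.0008 -0.0796] ; 190 [ 0.0519  0.0012 -0.0813] ; 191 [ 0.0536  0.004  -0.0816] ;
```

View pics/over.png

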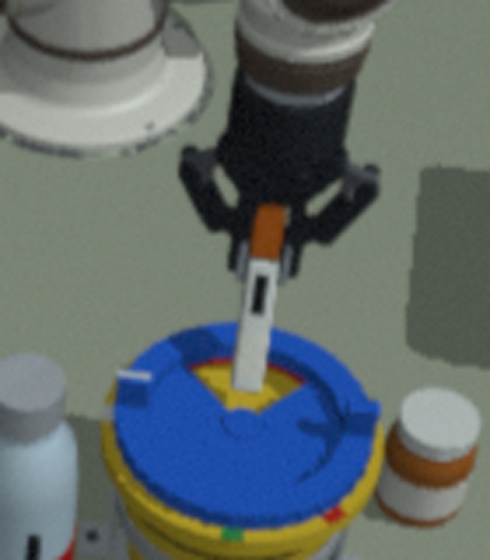

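It is centred over the opening, with the lower end at (250,385). Now I'll lower it along its lean and release.

Emit:
{"name": "servo_tool", "arguments": {"rows": [{"offset": [0.02, 0, 0.08], "yaw": 0, "claw": 1}, {"offset": [0.04, 0, 0.16], "yaw": 0, "claw": 1}, {"offset": [0.065, 0, 0.24], "yaw": 0, "claw": 1}, {"offset": [0.09, 0, 0.32], "yaw": 0, "claw": 1}, {"offset": [0.12, 0, 0.4], "yaw": 0, "claw": 1}, {"offset": [0.145, 0, 0.48], "yaw": 0, "claw": 1}, {"offset": [0.145, 0, 0.48], "yaw": 0, "claw": 1}]}}

```text
time: 25.08
ee_pos: [0.4989, 0.2075, 0.2034]
tcp_rot: [180.0, 0.1, 3.4]
wrist_force: [0.4, -0.9, -1.3]
opening: 0.0214
grasp_force: 52.1
```

Emit:
{"name": "servo_tool", "arguments": {"rows": [{"offset": [0, 0, 0], "yaw": 0, "claw": 0.5}, {"offset": [0, 0, 0], "yaw": 0, "claw": 0.45}, {"offset": [0, 0, 0], "yaw": 0, "claw": 0.45}, {"offset": [0, 0, 0], "yaw": 0, "claw": 0.45}, {"offset": [0, 0, -0.3], "yaw": 0, "claw": 0.45}, {"offset": [0, 0, -0.65], "yaw": 0, "claw": 0.45}, {"offset": [0, 0, -1], "yaw": 0, "claw": 0.45}]}}

```text
time: 25.95
ee_pos: [0.4988, 0.2076, 0.3054]
tcp_rot: [-180.0, -0.0, 3.4]
wrist_force: [-0.2, -0.2, -0.3]
opening: 0.0472
grasp_force: 0.0
```

Emit:
{"name": "servo_tool", "arguments": {"rows": [{"offset": [-0.3, 0.25, 0], "yaw": 0, "claw": 0.45}, {"offset": [-0.65, 0.5, 0], "yaw": 0, "claw": 0.45}, {"offset": [-1, 0.8, 0], "yaw": 0, "claw": 0.45}]}}

```text
time: 26.32
ee_pos: [0.4029, 0.1213, 0.3042]
tcp_rot: [180.0, -0.0, 3.4]
wrist_force: [0.2, 0.3, 0.8]
opening: 0.0471
grasp_force: 0.0
```

Run:
```python
from h import *
p,d=lugs('top'); C=cloud('top',d); q,_=lugs('scene')
a=cv2.resize(p[150:250,165:285],None,fx=3.3,fy=3.3,interpolation=cv2.INTER_CUBIC)
b=cv2.resize(q[150:250,350:470],None,fx=3.3,fy=3.3,interpolation=cv2.INTER_CUBIC)
cv2.imwrite('pics/in.png',np.hstack([a,b])[...,::-1])
```

```text
top 64 [256.1 194. ] [0.5633 0.1336 0.1909] r 0.0777 ang -87.3
top 68 [182.2 196.5] [0.555  0.2883 0.1904] r 0.0773 ang 93.5
scene 53 [377.8 188.5] [0.5656 0.1324 0.1892] r 0.079 ang -85.7
scene 56 [443.5 196.8] [0.5571 0.2879 0.1891] r 0.0767 ang 91.9
```

View pics/in.png

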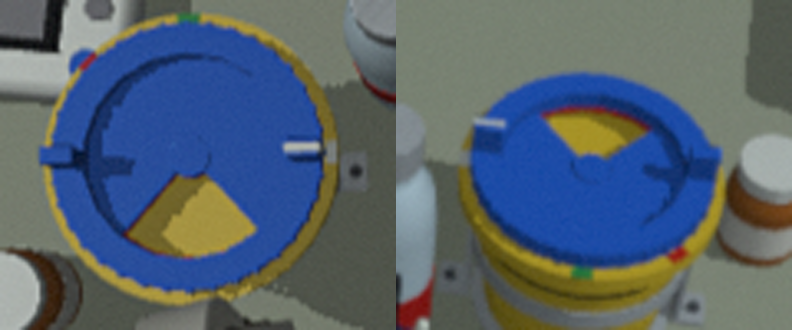

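The mouth shows only the empty yellow interior, so the injector dropped in below the lid. The collar is still at open (lugs at 93.5° and -87°). Back to the plain lug to close it.

Emit:
{"name": "servo_tool", "arguments": {"rows": [{"offset": [0, 0, 0], "yaw": 0.055, "claw": 0.45}, {"offset": [0, 0, 0], "yaw": 0.11, "claw": 0.45}, {"offset": [0, 0, 0], "yaw": 0.165, "claw": 0.45}, {"offset": [0, 0, 0], "yaw": 0.22, "claw": 0.45}, {"offset": [0, 0, 0], "yaw": 0.275, "claw": 0.45}, {"offset": [0, 0, 0], "yaw": 0.33, "claw": 0.45}, {"offset": [0, 0, 0], "yaw": 0.385, "claw": 0.45}, {"offset": [0, 0, 0], "yaw": 0.44, "claw": 0.45}, {"offset": [0, 0, 0], "yaw": 0.5, "claw": 0.45}, {"offset": [0, 0, 0], "yaw": 0.5, "claw": 0.45}]}}

```text
time: 27.68
ee_pos: [0.4041, 0.1221, 0.3043]
tcp_rot: [-180.0, 0.0, -86.5]
wrist_force: [0.1, -0.2, 0.4]
opening: 0.0471
grasp_force: 0.0
```

Emit:
{"name": "servo_tool", "arguments": {"rows": [{"offset": [-0.25, -0.27, 0], "yaw": 0, "claw": 0.45}, {"offset": [-0.5, -0.54, 0], "yaw": 0, "claw": 0.45}, {"offset": [-0.793, -0.808, 0], "yaw": 0, "claw": 0.45}]}}

```text
time: 28.05
ee_pos: [0.4808, 0.2068, 0.3043]
tcp_rot: [-180.0, 0.0, -86.3]
wrist_force: [0.1, -0.8, 1.6]
opening: 0.0469
grasp_force: 0.0
```

Emit:
{"name": "servo_tool", "arguments": {"rows": [{"offset": [-0.25, -0.27, 0], "yaw": 0, "claw": 0.45}, {"offset": [-0.5, -0.54, 0], "yaw": 0, "claw": 0.45}, {"offset": [-0.793, -0.808, 0], "yaw": 0, "claw": 0.45}, {"offset": [-0.793, -0.808, 0], "yaw": 0, "claw": 0.45}]}}

```text
time: 28.55
ee_pos: [0.557, 0.2916, 0.3016]
tcp_rot: [179.8, -0.1, -86.3]
wrist_force: [0.6, -0.4, -0.9]
opening: 0.047
grasp_force: 0.0
```

Run:
```python
from h import *
o=get_obs(); print(o['ee_pos'],o['tcp_rot'],o['q'][5])
import io,contextlib,json
f=io.StringIO()
with contextlib.redirect_stdout(f): arc((.5597,.2112),.078,93.4,183.4,11)
r=json.loads(f.getvalue())
for x in r: x['offset']=[-x['offset'][0],-x['offset'][1],0]
print(json.dumps(r))
```

```text
[0.55701519 0.29164691 0.30156905] [ 1.79833128e+02 -6.28918216e-02 -8.62657754e+01] -66.10232265757719
[{"offset": [0.008, 0.111, 0], "yaw": -0.045, "claw": 1}, {"offset": [0.032, 0.22, 0], "yaw": -0.091, "claw": 1}, {"offset": [0.07, 0.324, 0], "yaw": -0.136, "claw": 1}, {"offset": [0.124, 0.422, 0], "yaw": -0.182, "claw": 1}, {"offset": [0.191, 0.511, 0], "yaw": -0.227, "claw": 1}, {"offset": [0.269, 0.589, 0], "yaw": -0.273, "claw": 1}, {"offset": [0.358, 0.656, 0], "yaw": -0.318, "claw": 1}, {"offset": [0.456, 0.71, 0], "yaw": -0.364, "claw": 1}, {"offset": [0.56, 0.748, 0], "yaw": -0.409, "claw": 1}, {"offset": [0.669, 0.772, 0], "yaw": -0.455, "claw": 1}, {"offset": [0.78, 0.78, 0], "yaw": -0.5, "claw": 1}, {"offset": [0.78, 0.78, 0], "yaw": -0.5, "claw": 1}]
```

Emit:
{"name": "servo_tool", "arguments": {"rows": [{"offset": [0.024, 0.02, 0.2], "yaw": 0, "claw": 0.45}, {"offset": [0.024, 0.02, 0.4], "yaw": 0, "claw": 0.45}, {"offset": [0.024, 0.02, 0.6], "yaw": 0, "claw": 0.45}]}}

```text
time: 28.92
ee_pos: [0.5536, 0.2868, 0.2441]
tcp_rot: [-180.0, 0.0, -86.4]
wrist_force: [0.7, -0.5, -0.3]
opening: 0.0468
grasp_force: 0.0
```

Emit:
{"name": "servo_tool", "arguments": {"rows": [{"offset": [0, 0, 0.25], "yaw": 0, "claw": 0.45}, {"offset": [0, 0, 0.46], "yaw": 0, "claw": 0.45}, {"offset": [0, 0, 0.46], "yaw": 0, "claw": 0.45}, {"offset": [0, 0, 0.46], "yaw": 0, "claw": 0.65}, {"offset": [0, 0, 0.46], "yaw": 0, "claw": 0.8}, {"offset": [0, 0, 0.46], "yaw": 0, "claw": 1}, {"offset": [0, 0, 0.46], "yaw": 0, "claw": 1}, {"offset": [0, 0, 0.46], "yaw": 0, "claw": 1}], "squeeze": 30}}

```text
time: 29.92
ee_pos: [0.5543, 0.2874, 0.1995]
tcp_rot: [-179.9, 0.0, -86.6]
wrist_force: [0.6, 0.5, 6.6]
opening: 0.0108
grasp_force: 31.4
```

Emit:
{"name": "servo_tool", "arguments": {"rows": [{"offset": [0.008, 0.111, 0], "yaw": -0.045, "claw": 1}, {"offset": [0.032, 0.22, 0], "yaw": -0.091, "claw": 1}, {"offset": [0.07, 0.324, 0], "yaw": -0.136, "claw": 1}, {"offset": [0.124, 0.422, 0], "yaw": -0.182, "claw": 1}, {"offset": [0.191, 0.511, 0], "yaw": -0.227, "claw": 1}, {"offset": [0.269, 0.589, 0], "yaw": -0.273, "claw": 1}, {"offset": [0.358, 0.656, 0], "yaw": -0.318, "claw": 1}, {"offset": [0.456, 0.71, 0], "yaw": -0.364, "claw": 1}, {"offset": [0.56, 0.748, 0], "yaw": -0.409, "claw": 1}, {"offset": [0.669, 0.772, 0], "yaw": -0.455, "claw": 1}, {"offset": [0.78, 0.78, 0], "yaw": -0.5, "claw": 1}, {"offset": [0.78, 0.78, 0], "yaw": -0.5, "claw": 1}]}}

```text
time: 31.42
ee_pos: [0.4821, 0.2053, 0.1995]
tcp_rot: [-179.9, -0.2, 3.5]
wrist_force: [6.4, 4.4, 1.9]
opening: 0.0109
grasp_force: 31.7
```

Emit:
{"name": "servo_tool", "arguments": {"rows": [{"offset": [0, 0, 0], "yaw": 0, "claw": 0.75}, {"offset": [0, 0, 0], "yaw": 0, "claw": 0.45}, {"offset": [0, 0, 0], "yaw": 0, "claw": 0.45}, {"offset": [0, 0, -0.3], "yaw": 0, "claw": 0.45}, {"offset": [0, 0, -0.65], "yaw": 0, "claw": 0.45}, {"offset": [0, 0, -1], "yaw": 0, "claw": 0.45}]}}

```text
time: 32.17
ee_pos: [0.4805, 0.2047, 0.2992]
tcp_rot: [180.0, 0.0, 3.4]
wrist_force: [1.8, 0.0, 0.8]
opening: 0.0473
grasp_force: 0.0
```

Emit:
{"name": "servo_tool", "arguments": {"rows": [{"offset": [-0.3, 0.25, 0], "yaw": 0, "claw": 0.45}, {"offset": [-0.65, 0.5, 0], "yaw": 0, "claw": 0.45}, {"offset": [-1, 0.8, 0], "yaw": 0, "claw": 0.45}, {"offset": [-1, 0.8, 0], "yaw": 0, "claw": 0.45}]}}

```text
time: 32.67
ee_pos: [0.3841, 0.1177, 0.2993]
tcp_rot: [-180.0, -0.1, 3.3]
wrist_force: [1.0, 0.8, 0.1]
opening: 0.0473
grasp_force: 0.0
```

Run:
```python
from h import *
p,d=lugs('top'); q,_=lugs('scene')
a=cv2.resize(p[145:255,165:295],None,fx=3,fy=3,interpolation=cv2.INTER_CUBIC)
b=cv2.resize(q[150:260,350:480],None,fx=3,fy=3,interpolation=cv2.INTER_CUBIC)
cv2.imwrite('pics/end.png',np.hstack([a,b])[...,::-1])
```

```text
top 65 [217.6 159.1] [0.6364 0.2176 0.191 ] r 0.0769 ang 4.8
top 66 [220.5 232. ] [0.482  0.2049 0.191 ] r 0.0779 ang -175.4
scene 42 [412.  169.7] [0.4851 0.2044 0.1896] r 0.0749 ang -174.8
scene 52 [408.8 217.8] [0.639  0.2162 0.1897] r 0.0794 ang 3.6
```

View pics/end.png

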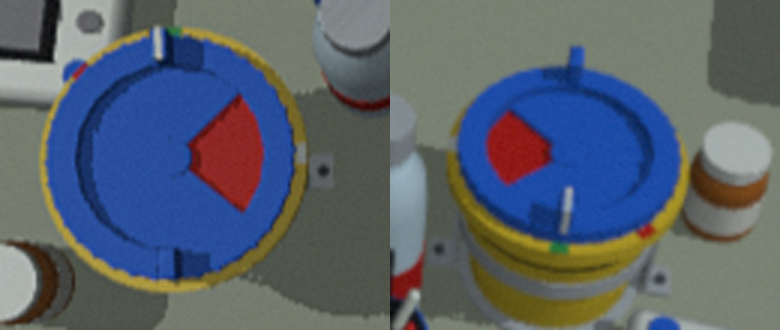

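The lug line stands at about 4.6° and the green mark at about 3.5°, so the collar is near 1.59 rad. The mouth is covered and the arm is clear of everything.

```bash
python3 -c "
from workcell import *
print(job_done())"
```

```text
the job is handed in; nothing more can be done
None
```

I handed the job in: the used injector is in the bin with the collar at the green mark (about 1.59 rad, range 1.46–1.68), nothing else was touched, and no verdict was returned.

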